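Set the dwell timer and hold the cell press

TASK

With the lever of the hand press still up, turn the dwell timer's dial until its pointer points at the small brass set tab on its rim, leaving the tab where it is. Then press the black paddle of the spring-loaded lever down until the lever is level, at the long middle mark of the scale plate, and keep it there: the program finishes while the robot is still holding the lever down level. Never push the lever well past level, which would crush the cell, and leave the other things on the bench where they are.

Things in the scene. Friction and masses are not known exactly. Their poses are not given: they have to be found in the camera images.
- timer: dwell timer, fixed grey box 140 x 140 x 60 mm, origin under its centre, z up, turned by up to 0.4 rad. The dial sits in the middle of its top; scale lines every 15 degrees surround it, long ones every 45 degrees, the first on the box's -x side and running clockwise seen from above
- dial (a joint): angle of the dial in rad: 0 when the white pointer line points along the timer's -x, growing clockwise seen from above, 0 to 4.7; it stays where it is left (friction 0.05 N m). The dial is a black disc 84 mm across and 6 mm thick on the box top, with an upright grip bar across its middle, 46 mm long (along the pointer line), 14 mm thick, its top 100 mm above the bench
- dial_grip (a point): point on the dial's vertical axis inside the grip bar, 90 mm above the bench, at the height to grip
- dial_pointer (a point): outer end of the dial's white pointer line, on the disc's rim, 42 mm from the axis, 66 mm above the bench
- set_tab (a joint): angle of the set tab in rad, on the same zero, direction and scale as the dial: the dial is set when its value equals this one. At the start the tab always lies clockwise of the pointer, 0.6 to 1.5 rad on. The tab is stiff, a brass block 18 x 10 x 12 mm on the box top just outside the dial disc, 48 to 66 mm from the axis, and must stay put
- tab_tip (a point): point that the pointer's end must meet: where the radius through the tab crosses the disc's rim, 42 mm from the axis, 66 mm above the bench
- press: hand press, fixed; origin on the bench right below the level paddle; z up. Grey base 170 x 240 x 20 mm at local y -285 to -45 mm. The lever runs along local y, from its pivot at y -220 mm to the paddle at y 0. Two posts with a crossbar at y -120 mm (top 189 mm above the bench, x within 83 mm) guide the platen that the lever lowers on a pouch cell
- level_mark (a point): longest mark of the upright scale plate (50 mm wide, press y -91 to -41 mm, top 180 mm above the bench) that stands on the lever's -x side at press x -30 mm; the point is the middle of the mark, 120 mm above the bench: the lever's centre line, a dark line on its side, lies at this height when level
- lever (a joint): angle of the press lever in rad: 0 is up at rest (0.28 rad above level), grows as the paddle is pressed, 0.28 is level, 0.5 is the bottom stop. A spring pushes it back up; at the paddle it takes 2 to 3 N to start moving and about 9 N at level. The paddle moves on an arc of 220 mm radius about the pivot
- paddle_top (a point): centre of the flat top of the black paddle (60 x 60 mm, 14 mm thick) at the end of the lever, the place to press. It is about 188 mm above the bench at rest and 127 mm at level
- lever_pivot (a point): centre of the lever's pivot, 120 mm above the bench; it turns about the press's x axis
- tray: loose blue open tray 110 x 90 x 30 mm with a few tab clips; bystander; origin under its centre
- tape: loose roll of tape lying flat, 72 mm across, 24 mm high; bystander; origin under its centre
- spare_cell: loose silver pouch cell lying flat, 104 x 72 x 8 mm with two short tabs; bystander; origin under its centre
- caliper: loose caliper lying flat, 160 mm long, 13 mm high; bystander; origin under its middle
- screwdriver: loose screwdriver lying flat; bystander; origin under its middle
- wipes: loose white can 72 mm across, 100 mm high, standing; bystander; origin under its centre
Things that resemble listed ones, but are neither listed nor needed, are in the scene too. Leave any green or red look-alike of the timer alone.

How it is judged:
By the outcome, as a careful person would: the job done as asked, in the order asked, and still so for the second after the job is handed in, while the arm keeps its last pose, push and grip.
It also fails if it takes over 54 s, if anything falls off the work surface, if the arm or the gripper's body presses on something with over 40 N, if the wrist force passes 120 N, or if a joint passes its speed limit or range.

ROBOT

A 7-joint arm with a two-finger parallel gripper is mounted at the origin on the work surface. World frame = base frame: x ahead of the robot, y to its left, z up, the work surface at z = 0. Lengths are in m, angles in rad, forces in N, time in s.
With the tool pointing down it reaches from about 0.425 to 0.925 m from the base axis. Payload 6.8 kg.
Tool frame: the origin (TCP) lies midway between the tips of the shut fingers; the grasp point (between the pads) lies 19 mm behind it; z points along the fingers, x is the direction in which the jaws open and shut, and the axes are right-handed (so a half turn about z gives the same grasp; the last joint's range is limited). The gripper opens to 85 mm and grips with 20 to 120 N. Pads are 22 mm wide; open, the fingers measure 114 mm over their backs; the gripper's body (76 mm by 85 mm) begins 54 mm behind the grasp point. The pads swing forward as they close: fully open they stand 13 mm farther back than shut.
Start: joints at [-1.316, 0.477, 0.022, 1.555, -0.011, 1.109, -0.083], TCP at [0.24, 0.631, 0.231] pointing down, gripper open.
Joint ranges: [-2.96, 2.96], [-0.34, 2.1], [-1.41, 1.46], [0.24, 2.44], [-1.37, 4.51], [0.17, 1.92], [-2.96, 2.96]. Speed limits (rad/s): [2.39, 2.39, 3.14, 3.14, 3.14, 3.14, 3.14].

INTERFACE

Orientations are given as a unit quaternion [w, x, y, z].
In Python, from station import bot, imaging, nets gives the robot as it stands. The module is installed in compiled form; this text tells all that it offers.
- The arm moves only by the tool apply_moves, never from a script. Its argument "moves" is text: rows parted by semicolons, each of 7 numbers parted by spaces: the gripper command: -1 is fully open, 1 is shut, values between are in proportion, then the shift along the tool's x, y, z normalised to -1 to 1, where 1 is 120 mm, then the turn, a rotation vector about the tool's x, y, z normalised to -1 to 1, where 1 is 4 degrees. In form: hand dx dy dz rx ry rz; .... A call has 1 to 12 rows; each row shifts and turns the commanded pose from where the row before left it, along the tool's axes as they then stand; what a row does not reach is not made up. A row lasts 1/12 s, in which the tool goes at most 41.7 mm and 7.16 degrees, less where a joint would pass 70% of its speed; a pose out of reach is approached as far as the arm can. A call with a number of a shift or a turn outside -1 to 1 is refused whole. A call with a gripper value outside its range is refused whole. The fingers move at their own pace and stop on an object; "force" is the grip in N (left out, the last holds). Time passes only in rows, so rows that do not move let the fingers close. It gives the time, the measured TCP pose, the force and the opening at its end, in the units of the state.
- bot.get_obs(): the state, without advancing time (a new reading comes with each control period).
- imaging.read_camera(name): name is "scene" or "top"; returns a dict with "image" (420x560x3 uint8, red, green, blue), "fx", "fy", "cx", "cy" (pixels), "view" (4x4, takes a point from world to camera coordinates). Camera axes: x right, y down, z forward; pixel columns grow to the right and rows downward; lengths in m; the calibration is good to about 2 mm. A picture is of the moment at which its call begins. There is no depth.
- bot.hand_in(): hands the job in, once; it reports no verdict.
Trained networks look in a picture, given as the dict that the camera call returned (one of the last four; its "shot" number tells which), for a name from the list of things; names that differ only in an ending like _2 or _b are one class to them, and where a whole thing is asked for, a point or a joint stands for the part that bears it (a point fixed in the world has none). Each returns a list of dicts, best first, with "score" (0 to 1); they miss things now and then, are a little off and sometimes report something else, mostly with a low value. They report only what shows in the picture. A call takes as long as a camera call. They do not tell look-alikes from the thing itself.
- nets.spot_in(picture, name): "rect" ([left, top, right, bottom] in pixels, round what is visible of it).
- nets.outline_of(picture, name): "region" (420x560 bool, what is visible of it) and "rect" ([left, top, right, bottom] in pixels, round what is visible of it).
- nets.spot_point(picture, name): "location" ([column, row] in pixels: a listed point, or the origin of a listed thing).
The state is a dict: "t": time; "q": joint angles; "joint_vel": joint speeds; "joint_torque": joint torques, N m; "eef_pos": TCP position; "tool_rot": TCP orientation; "contact_force": force on the tool from outside, world axes, zero at the start; "torque": the same for the moment, N m; "gripper_width": opening from 0.0 (shut) to 1.0 (fully open).
Only numpy, scipy, OpenCV 4.12 (cv2) and the standard library are available. Lean on these libraries where they do the work, as an engineer would, in place of code of your own. Each camera call takes 0.05 s, during which the arm holds its last target.

## Working session

There is one attempt and no reset: what is moved stays moved. The work goes in short steps, Python scripts to look and compute and a tool call to move; the robot and the scene stay as the last step left them, time stands still between calls to the robot, and variables do not carry over. Pictures are saved under pics/ and viewed, and the job is handed in when it is done.

Besides the shell and the picture viewer there is one more tool, called after "Call:" by a JSON object that holds its "fn" and its "kwargs". apply_moves: Moves the arm, as the interface text tells. Scaled input: -1 to 1 covers 120 mm each way for a shift and 4 degrees each way for a turn. Its arguments: {"type":"object","properties":{"moves":{"type":"string"},"force":{"type":"number"}},"required":["moves"]}

```bash
mkdir -p pics
cat > h.py <<'E'
import numpy as np, cv2
from station import bot, imaging, nets
def shot(n):
    return imaging.read_camera(n)
def save(p,name,rect=None,scale=1):
    im=p["image"][:,:,::-1]
    if rect: l,t,r,b=rect; im=im[t:b,l:r]
    im=cv2.resize(im,None,fx=scale,fy=scale,interpolation=cv2.INTER_CUBIC)
    cv2.imwrite("pics/"+name,im)
def proj(p,P):
    c=p["view"]@np.append(P,1); return np.array([p["fx"]*c[0]/c[2]+p["cx"],p["fy"]*c[1]/c[2]+p["cy"]])
def atz(p,uv,z):
    R=p["view"][:3,:3];t=p["view"][:3,3]
    d=R.T@np.array([(uv[0]-p["cx"])/p["fx"],(uv[1]-p["cy"])/p["fy"],1]); o=-R.T@t
    return o+d*(z-o[2])/d[2]
E
python3 - <<'E'
from h import *
o=bot.get_obs(); print({k:np.round(v,3) for k,v in o.items()})
for n in("scene","top"):
    p=shot(n); save(p,n+"0.png"); 
    print(n,p["fx"],np.round(-p["view"][:3,:3].T@p["view"][:3,3],3))
    for k,z in (("timer",0),("dial_grip",.09),("dial_pointer",.066),("tab_tip",.066),("press",0),("level_mark",.12),("paddle_top",.188),("lever_pivot",.12)):
        for d in nets.spot_point(p,k)[:3]: print(k,round(d["score"],2),np.round(d["location"],1),np.round(atz(p,d["location"],z),3))
E
```

```text
{'t': np.float64(0.0), 'q': array([-1.316,  0.478,  0.022,  1.556, -0.011,  1.109, -0.083]), 'joint_vel': array([-0.   ,  0.001,  0.001,  0.001,  0.001, -0.   , -0.001]), 'joint_torque': array([-0.0000e+00, -5.9645e+01,  1.6080e+00, -2.8119e+01,  1.2000e-02,
        9.0000e-03, -0.0000e+00]), 'eef_pos': array([0.239, 0.631, 0.23 ]), 'tool_rot': array([ 0.001,  0.823,  0.568, -0.001]), 'contact_force': array([ 0.694, -0.01 ,  0.227]), 'torque': array([ 0.002, -0.021, -0.036]), 'gripper_width': np.float64(1.0)}
scene 389.2143056825473 [0.778 0.448 0.993]
timer 0.88 [306.9 152.7] [ 0.248 -0.243  0.   ]
timer 0.77 [343.4 295.3] [0.434 0.224 0.   ]
timer 0.64 [443.9 296.7] [0.207 0.362 0.   ]
dial_grip 0.92 [346.2 281.2] [0.438 0.218 0.09 ]
dial_grip 0.71 [455.2 284.1] [0.212 0.359 0.09 ]
dial_grip 0.66 [358.6 279.9] [0.41  0.231 0.09 ]
dial_pointer 0.89 [360.8 278.4] [0.393 0.225 0.066]
dial_pointer 0.86 [318.5 135.2] [ 0.211 -0.24   0.066]
dial_pointer 0.72 [464.8 277.2] [0.162 0.356 0.066]
tab_tip 0.59 [320.7 132.2] [ 0.197 -0.248  0.066]
tab_tip 0.55 [467.7 277.9] [0.157 0.361 0.066]

[... 438 characters left out ...]
l_grip 0.88 [127.9 313.7] [0.211 0.372 0.09 ]
dial_grip 0.86 [371.4 307.9] [ 0.242 -0.255  0.09 ]
dial_grip 0.66 [191.6 225.2] [0.445 0.223 0.09 ]
dial_pointer 0.73 [132.9 330.5] [0.168 0.363 0.066]
dial_pointer 0.7 [368.1 324. ] [ 0.2   -0.25   0.066]
dial_pointer 0.69 [188.1 241. ] [0.405 0.234 0.066]
tab_tip 0.59 [177.2 230.9] [0.431 0.266 0.066]
tab_tip 0.38 [370.6 325.5] [ 0.196 -0.257  0.066]
tab_tip 0.37 [127.4 330.3] [0.168 0.377 0.066]
press 0.77 [299.3 213.9] [ 0.497 -0.064  0.   ]
press 0.42 [274.8 255.8] [0.376 0.002 0.   ]
level_mark 0.91 [328.7 215.9] [ 0.475 -0.139  0.12 ]
paddle_top 0.9 [310.1 200.9] [ 0.501 -0.088  0.188]
lever_pivot 0.86 [384.8 223.4] [ 0.459 -0.286  0.12 ]
```

View pics/scene0.png

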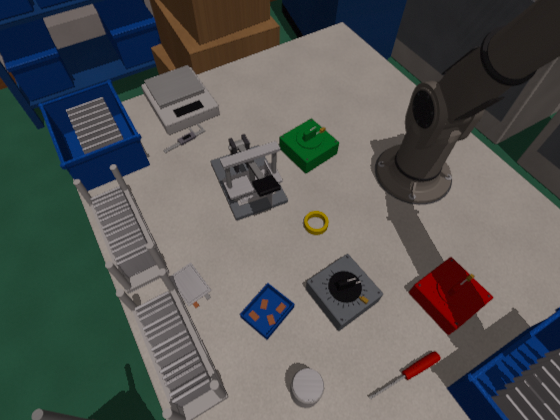

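View pics/top0.png

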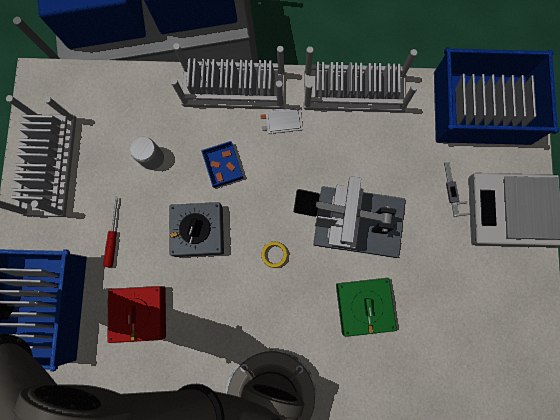

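Timer candidates in the top picture: grey box (197,230), red (137,314), green (368,307). I choose the grey one, since red and green are look-alikes. The only press is at about (350,215). Next I'll check close crops.

Run:
```python
from h import *
p=shot("top"); save(p,"tc.png",(160,195,235,265),8)
s=shot("scene"); save(s,"sc.png",(295,245,395,335),7)
save(p,"tp.png",(285,165,415,265),6)
np.savez("cal.npz",tv=p["view"],sv=s["view"])
```

```text
(no output)
```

View pics/tc.png

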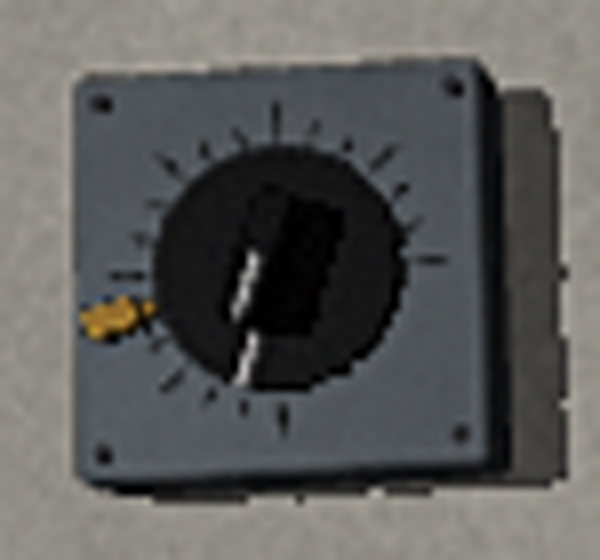

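View pics/sc.png

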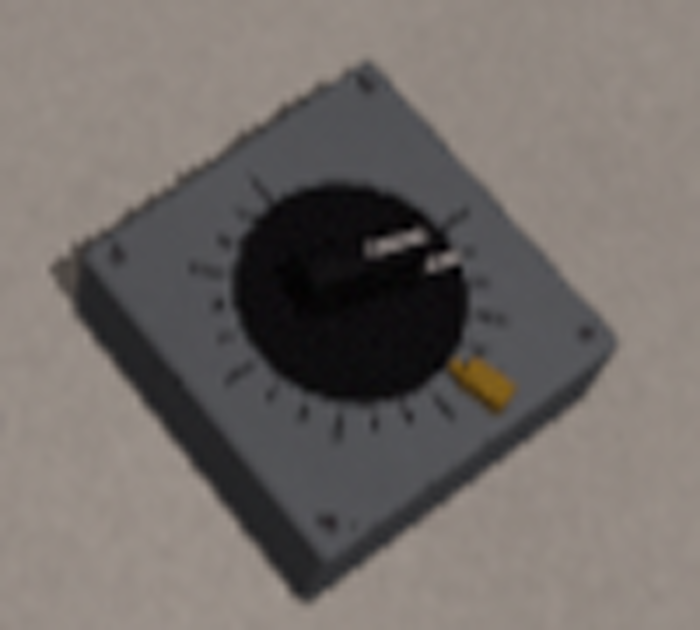

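View pics/tp.png

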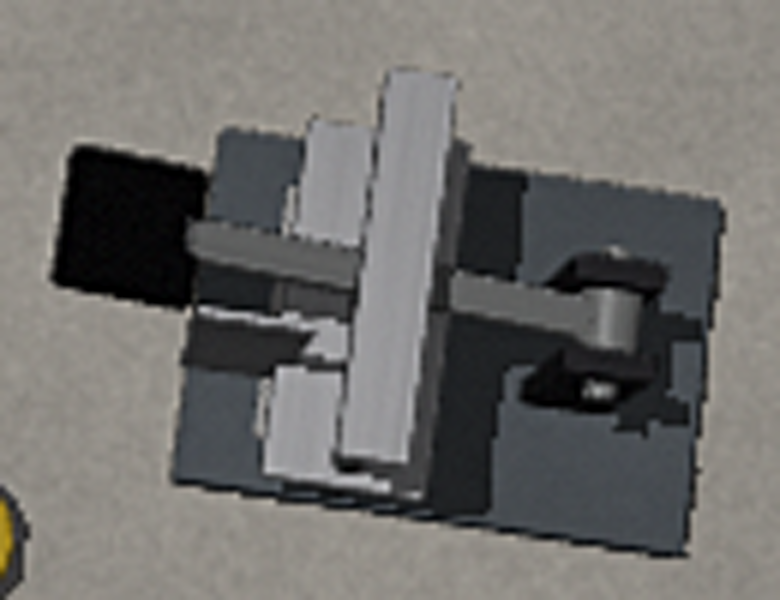

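The crops confirm the grey box as the timer. It has a black disc, and the white pointer ends at crop (243,380). The brass tab is at (118,315), clockwise of the pointer. The paddle is the black square at crop (131,227). Next I'll measure these more precisely.

```bash
cat > m.py <<'E'
from h import *
from scipy.optimize import least_squares
def big(mask):
    n,l,st,c=cv2.connectedComponentsWithStats(mask.astype(np.uint8)); i=1+np.argmax(st[1:,4]); return l==i
def feats(p,box):
    l,t,r,b=box; im=p["image"].astype(float); V=im.max(2); R,G,B=im[...,0],im[...,1],im[...,2]
    roi=np.zeros(V.shape,bool); roi[t:b,l:r]=1
    br=big(roi&(R-B>40)); w=np.where(br,1,0)
    ys,xs=np.nonzero(br); tab=np.array([xs.mean(),ys.mean()])
    return tab,V,roi,br.sum()
def tri(ps,uvs,z=None):
    f=lambda X:np.concatenate([proj(p,X)-u for p,u in zip(ps,uvs)])
    r=least_squares(f,[.45,.1,.1]); return r.x,np.round(r.fun,2)
E
python3 - <<'E'
from m import *
T=shot("top");S=shot("scene")
bx={"top":(162,198,232,262),"scene":(300,250,390,332)}
for n,p in(("top",T),("scene",S)):
    tab,V,roi,a=feats(p,bx[n]); print(n,"tab",tab,a,atz(p,tab,.068))
    for th in (30,38,46):
        m=big(roi&(V<th)&True)
        c,_=cv2.findContours(m.astype(np.uint8),0,1); h=cv2.convexHull(max(c,key=cv2.contourArea)); M=cv2.moments(h)
        e=cv2.fitEllipse(h); cc=np.array([M["m10"],M["m01"]])/M["m00"]
        print(th,m.sum(),cc,np.round(e,1) if 0 else e, atz(p,cc,.063))
    # white
    l,t,r,b=bx[n]
    w=roi&(V>95)&((p["image"].max(2).astype(int)-p["image"].min(2))<40)
    k,lab,st,ce=cv2.connectedComponentsWithStats(w.astype(np.uint8))
    for i in range(1,k):
        if st[i,4]<60: print("white",st[i],ce[i],V[lab==i].max())
    for k in("paddle_top","lever_pivot","level_mark"):
        print(k,[(round(d["score"],2),np.round(d["location"],1)) for d in nets.spot_point(p,k)[:2]])
print(tri([T,S],[nets.spot_point(p,"paddle_top")[0]["location"] for p in (T,S)]))
print(tri([T,S],[nets.spot_point(p,"lever_pivot")[0]["location"] for p in (T,S)]))
save(S,"sp.png",(205,125,300,225),6)
E
```

```text
top tab [173.28 234.4 ] 25 [0.4214569  0.27498715 0.068     ]
30 699 [194.81264528 228.20060437] ((194.76846313476562, 228.1888427734375), (30.076019287109375, 31.029376983642578), 64.1318359375) [0.44043588 0.21903037 0.063     ]
38 728 [194.00696712 228.42673634] ((193.70132446289062, 228.54904174804688), (29.4580078125, 34.9326286315918), 65.2841567993164) [0.43976095 0.22117501 0.063     ]
46 747 [193.85980707 228.28102894] ((193.67501831054688, 228.43698120117188), (29.828413009643555, 34.65096664428711), 65.58323669433594) [0.44014776 0.22159832 0.063     ]
white [218 207   1   4   4] [218.  208.5] 99.0
white [193 210   1   1   1] [193. 210.] 96.0
white [187 213   3   2   3] [188.         213.33333333] 100.0
white [192 212   2   1   2] [192.5 212. ] 101.0
white [196 212   2   1   2] [196.5 212. ] 99.0
white [201 213   1   1   1] [201. 213.] 98.0
white [205 215   1   2   2] [205.  215.5] 97.0
white [218 214   1   1   1] [218. 214.] 97.0
white [184 216   1   1   1] [184. 216.] 100.0
white [207 217   2   3   3] [207.66666667 218.        ] 98.0
white [218 216   1   2   2] [218.  21
[... 1717 characters left out ...]
37536621094, 286.4433898925781), (30.086448669433594, 34.28549575805664), 116.22674560546875) [0.43996476 0.22042952 0.063     ]
white [349 278   6   3  11] [351.45454545 279.09090909] 117.0
white [358 281   3   2   5] [358.8 281.4] 118.0
white [356 282   1   1   1] [356. 282.] 102.0
white [365 297   1   1   1] [365. 297.] 102.0
white [368 299   1   1   1] [368. 299.] 97.0
paddle_top [(0.67, array([265.7, 182.6]))]
lever_pivot [(0.79, array([237.8, 142.5]))]
level_mark [(0.61, array([266.7, 180.9]))]
(array([ 0.49465863, -0.08397607,  0.18550836]), array([-0.42,  0.48, -0.65, -0.15]))Traceback (most recent call last):
  File "<stdin>", line 20, in <module>
IndexError: list index out of range
```

```bash
cat >> m.py <<'E'
def pointer(p,comps,th,C):
    # brightness weighted centroid of white comps inside disc radius .041
    V=p["image"].max(2).astype(float); out=[]
    sat=(p["image"].max(2).astype(int)-p["image"].min(2))<45
    yy,xx=np.mgrid[0:420,0:560]
    for (box,z) in comps:
        l,t,r,b=box; w=np.zeros_like(V); w[t:b,l:r]=np.clip(V[t:b,l:r]-th,0,None); w*=sat
        c=np.array([(w*xx).sum(),(w*yy).sum()])/w.sum(); P=atz(p,c,z); d=P[:2]-C
        out.append((c.round(2),P.round(4),round(float(np.hypot(*d))*1e3,1),round(float(np.degrees(np.arctan2(d[1],d[0])))%360,1)))
    return out
E
python3 - <<'E'
from m import *
T=shot("top");S=shot("scene"); C=np.array([.440,.2203])
for o in pointer(T,[((186,225,194,236),.1),((188,236,194,243),.066)],60,C): print(o)
for o in pointer(S,[((346,275,357,282),.1),((355,279,362,285),.066)],50,C): print(o)
save(S,"sp.png",(205,125,300,225),6)
print(T["image"].max(2)[224:248,184:200]); print(S["image"].max(2)[274:288,345:364])
V=T["image"].astype(int); 
# paddle mask in top
m=(V.max(2)<35); m[:, :290]=0; m[:,325:]=0; m[:185]=0; m[220:]=0
from m import big
m=big(m); c,_=cv2.findContours(m.astype(np.uint8),0,1); r=cv2.minAreaRect(c[0]); print(r,m.sum()); print(atz(T,r[0],.188))
for k in("lever_pivot","level_mark"):
  for n,p in(("T",T),("S",S)): print(n,k,[(round(d["score"],2),np.round(d["location"],1)) for d in nets.spot_point(p,k)[:2]])
E
```

```text
(array([190.26, 229.89]), array([0.431 , 0.2234, 0.1   ]), 9.5, 160.8)
(array([190.33, 239.58]), array([0.4089, 0.2286, 0.066 ]), 32.2, 165.1)
(array([351.42, 279.06]), array([0.4276, 0.2225, 0.1   ]), 12.6, 169.8)
(array([358.76, 281.29]), array([0.4019, 0.2282, 0.066 ]), 39.0, 168.3)
[[ 24  24  24  24  25  24   9  20  20  22  12   3   5   2   4   5]
 [ 21  24  21  25  23  18  15  14  21  17  10   1   0   0   5   6]
 [ 23  22  24  23  26   4  12  89  31  14   8   2   5   2   9   7]
 [ 22  25  21  21  26   7   5 185  73  14   0   3   4   8   5   5]
 [ 25  26  24  27  14   6  36 158  45   3   0   3   5   6   2   4]
 [ 24  23  24  25  16  13 126 144  35   4   3   3   3   5   3   2]
 [ 22  26  23  23   4  10 138  68  13   0   1   0   5   1   3   6]
 [ 24  24  25  24   9  40 184  52   1   2   1   3   3   7   6   1]
 [ 27  25  25  15  12  83 150  37   0   1   2   3   4   4   6   2]
 [ 26  26  26  14  16 139  70  17   2   2   1   4   6   6   4   4]
 [ 25  26  27  15   2 100  29   9   0   0   1   7   4   6   8   1]
 [ 25  24  26  24  18  34   0   0   0   0   0   3   6   5   2  21]
 [ 23  25
[... 1582 characters left out ...]
  23  14  81  87
   87]
 [ 12   9   9   8   7   9   8   7   8   7  21  16  14  13  14  14  67  79
   75]
 [ 10   8   8   9   6  10   6   9   7  10  15  16  14  13  15  15  39  67
   64]
 [ 10   7  10   9   8   9   8   9  10  16  14  14  16  13  14  15  31  76
   81]
 [  8   8   8  10  12  13  11  13  15  15  17  17  14  15  16  15  33  83
   89]]
((310.3583984375, 203.17051696777344), (30.867610931396484, 23.79694938659668), 8.746161460876465) 538
[ 0.49485575 -0.08830696  0.188     ]
T lever_pivot [(0.8, array([386.6, 221. ]))]
S lever_pivot [(0.7, array([236.4, 144.3]))]
T level_mark [(0.66, array([325.5, 219.1]))]
S level_mark [(0.94, array([265.4, 181.1])), (0.27, array([270.3, 222.8]))]
```

View pics/sp.png

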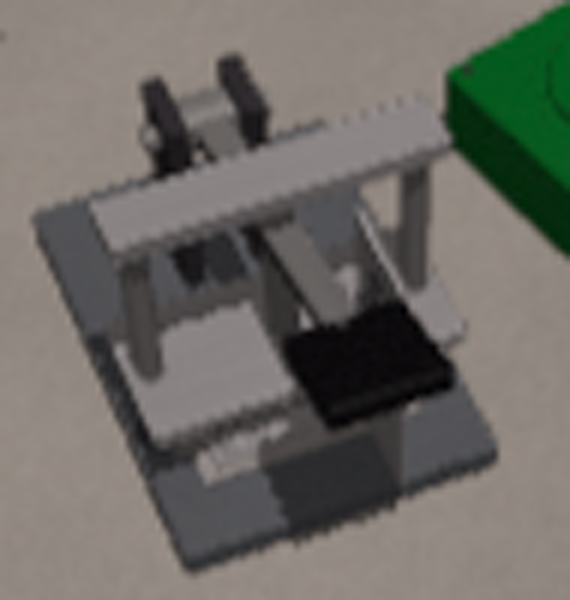

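Call:
{"fn": "apply_moves", "kwargs": {"moves": "0 0 0 0 0 0 -0.85; 0 0 0 0 0 0 -0.85; 0 -0.24 0.2 0 0 0 0; 0 -0.24 0.2 0 0 0 0; 0 -0.24 0.2 0 0 0 0; 0 -0.24 0.2 0 0 0 0; 0 -0.24 0.2 0 0 0 0; 0 -0.24 0.2 0 0 0 0; 0 -0.24 0.2 0 0 0 0; 0 -0.24 0.2 0 0 0 0; 0 -0.24 0.2 0 0 0 0; 0 -0.24 0.2 0 0 0 0", "force": 40}}

```text
t: 2.85
eef_pos: [0.4034, 0.2919, 0.2316]
tool_rot: [-0.0, 0.788, 0.616, 0.0]
contact_force: [1.2, 0.9, -0.6]
gripper_width: 0.495
```

```bash
cat >> h.py <<'E'
def need(P,yaw=None):
    from scipy.spatial.transform import Rotation as Ro
    o=bot.get_obs(); q=o["tool_rot"]; R=Ro.from_quat(np.r_[q[1:],q[0]]).as_matrix()
    print("t",round(float(o["t"]),2),"pos",np.round(o["eef_pos"],4),"F",np.round(o["contact_force"],1),"M",np.round(o["torque"],2),"w",round(float(o["gripper_width"])*85,1),"q",np.round(o["q"],2))
    a=np.degrees(np.arctan2(R[1,0],R[0,0])); print("yaw",round(a,2),"z",np.round(R[:,2],4))
    if P is not None: print("tool shift units",np.round(R.T@(np.array(P)-o["eef_pos"])/.12,3))
E
python3 -c "
from h import *
need([.440,.2203,.13])"
```

```text
t 2.85 pos [0.4034 0.2919 0.2316] F [ 1.2  0.9 -0.6] M [-0.01 -0.07 -0.03] w 42.1 q [-0.86  0.18  0.12  1.98 -0.03  0.98  0.6 ]
yaw 76.01 z [ 5.e-04  6.e-04 -1.e+00]
tool shift units [-0.506  0.44   0.847]
```

Call:
{"fn": "apply_moves", "kwargs": {"moves": "0 -0.17 0.147 0 0 0 0; 0 -0.17 0.147 0 0 0 0; 0 -0.166 0.146 0.1 0 0 0; 0 0 0 0.3 0 0 0; 0 0 0 0.3 0 0 0; 0 0 0 0 0 0 0; 0 0 0 0 0 0 0; 0 0 0 0 0 0 0"}}

```text
t: 3.52
eef_pos: [0.4401, 0.2227, 0.1488]
tool_rot: [0.0, 0.788, 0.616, 0.001]
contact_force: [-0.2, 0.2, 0.7]
gripper_width: 0.503
```

Run:
```python
from h import *
need([.440,.2203,.0735])
T=shot("top");S=shot("scene"); save(T,"t1.png",(150,185,245,275),6); save(S,"s1.png",(290,200,400,340),5)
```

```text
t 3.52 pos [0.4401 0.2227 0.1488] F [-0.2  0.2  0.7] M [-0.02 -0.06  0.04] w 42.8 q [-0.74  0.28  0.17  2.07 -0.07  0.79  0.8 ]
yaw 76.04 z [ 1.3e-03  9.0e-04 -1.0e+00]
tool shift units [-0.02   0.003  0.627]
```

View pics/s1.png

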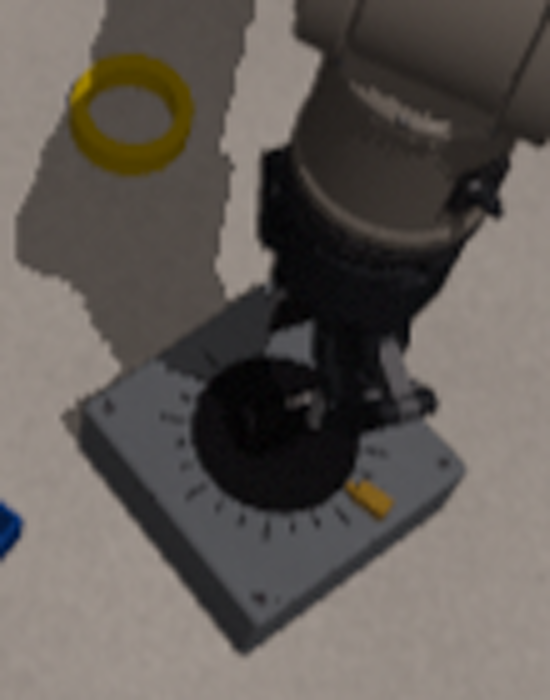

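The gripper is above the dial, with the fingers straddling the bar and the tab clear at crop (370,497). I'll descend now.

Call:
{"fn": "apply_moves", "kwargs": {"moves": "0 -0.02 0 0.2 0 0 0; 0 0 0 0.2 0 0 0; 0 0 0 0.15 0 0 0; 0 0 0 0.06 0 0 0; 0 0 0 0 0 0 0; 0 0 0 0 0 0 0"}}

```text
t: 4.12
eef_pos: [0.4395, 0.2202, 0.0752]
tool_rot: [0.0, 0.788, 0.616, 0.001]
contact_force: [0.4, -0.3, 0.4]
gripper_width: 0.496
```

```bash
python3 -c "
from h import *
need([.440,.2203,.0735])"
```

```text
t 4.12 pos [0.4395 0.2202 0.0752] F [ 0.4 -0.3  0.4] M [ 0.04 -0.04  0.07] w 42.1 q [-0.71  0.4   0.15  2.13 -0.1   0.62  0.83]
yaw 76.03 z [ 1.2e-03  9.0e-04 -1.0e+00]
tool shift units [0.002 0.004 0.014]
```

Height is good. Closing on the bar.

Call:
{"fn": "apply_moves", "kwargs": {"moves": "1 0 0 0 0 0 0; 1 0 0 0 0 0 0; 1 0 0 0 0 0 0; 1 0 0 0 0 0 0; 1 0 0 0 0 0 0; 1 0 0 0 0 0 0; 1 0 0 0 0 0 0; 1 0 0 0 0 0 0", "force": 40}}

```text
t: 4.78
eef_pos: [0.4395, 0.2198, 0.0754]
tool_rot: [0.0, 0.788, 0.616, 0.001]
contact_force: [-0.6, -1.3, 6.7]
gripper_width: 0.156
```

```bash
python3 -c "
from h import *
need([.440,.2203,.0735])"
```

```text
t 4.78 pos [0.4395 0.2198 0.0754] F [-0.6 -1.3  6.7] M [-0.35  0.31 -0.  ] w 13.3 q [-0.71  0.4   0.15  2.13 -0.1   0.62  0.83]
yaw 75.99 z [ 0.0015  0.0011 -1.    ]
tool shift units [0.005 0.003 0.016]
```

Call:
{"fn": "apply_moves", "kwargs": {"moves": "1 0 0 0 0 0 1; 1 0 0 0 0 0 1; 1 0 0 0 0 0 1; 1 0 0 0 0 0 1; 1 0 0 0 0 0 1; 1 0 0 0 0 0 1; 1 0 0 0 0 0 1; 1 0 0 0 0 0 1; 1 0 0 0 0 0 1; 1 0 0 0 0 0 1; 1 0 0 0 0 0 0; 1 0 0 0 0 0 0"}}

```text
t: 5.78
eef_pos: [0.4396, 0.22, 0.0754]
tool_rot: [-0.0, 0.951, 0.309, 0.001]
contact_force: [-0.9, -1.0, 7.2]
gripper_width: 0.156
```

Run:
```python
from h import *
need([.440,.2203,.0735])
T=shot("top");S=shot("scene"); save(T,"t2.png",(150,185,245,275),6); save(S,"s2.png",(290,220,400,340),6)
```

```text
t 5.78 pos [0.4396 0.22   0.0754] F [-0.9 -1.   7.2] M [-0.29  0.28 -0.03] w 13.3 q [-0.86  0.42  0.33  2.14 -0.23  0.62  0.26]
yaw 35.98 z [ 0.0016  0.0013 -1.    ]
tool shift units [ 0.004 -0.001  0.016]
```

View pics/s2.png

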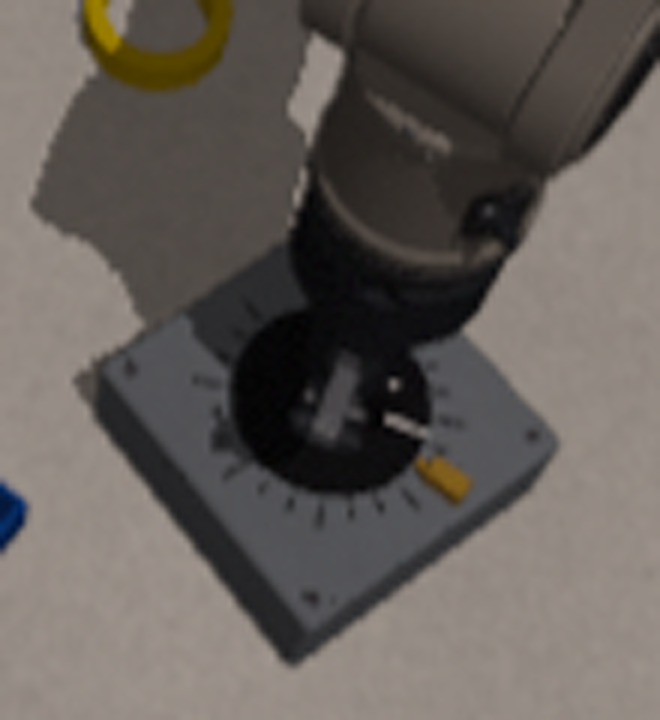

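View pics/t2.png

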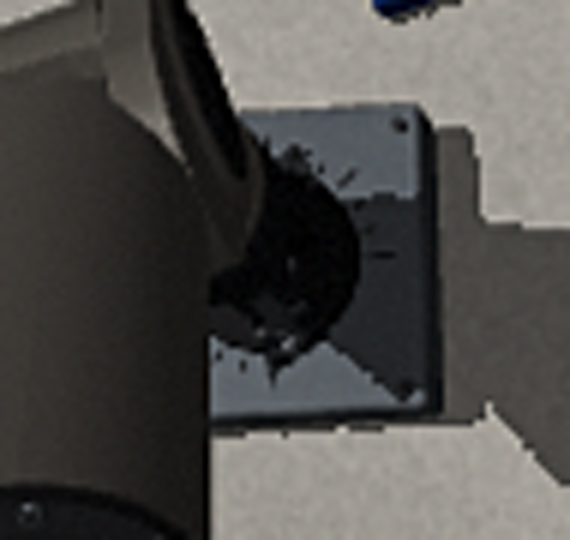

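The scene view shows the pointer (crop 410,425) following the gripper and still short of the tab (445,478). I'll turn the remaining ~16°.

Call:
{"fn": "apply_moves", "kwargs": {"moves": "1 0 0 0 0 0 0.8; 1 0 0 0 0 0 0.8; 1 0 0 0 0 0 0.8; 1 0 0 0 0 0 0.8; 1 0 0 0 0 0 0.8; 1 0 0 0 0 0 0; 1 0 0 0 0 0 0"}}

```text
t: 6.47
eef_pos: [0.4397, 0.22, 0.0754]
tool_rot: [-0.001, 0.985, 0.173, 0.001]
contact_force: [-1.3, -0.9, 7.0]
gripper_width: 0.156
```

Run:
```python
from m import *
need([.440,.2203,.0735])
S=shot("scene"); save(S,"s3.png",(325,265,380,310),12)
print(S["image"].max(2)[282:304,345:372])
t,_,_,a=feats(S,(300,250,390,332)); P=atz(S,t,.068); d=P[:2]-[.44,.2203]; print(t,a,P,np.degrees(np.arctan2(d[1],d[0])))
```

```text
t 6.47 pos [0.4397 0.22   0.0754] F [-1.3 -0.9  7. ] M [-0.33  0.23 -0.09] w 13.3 q [-0.92  0.43  0.4   2.14 -0.28  0.62  0.03]
yaw 19.98 z [ 0.0017  0.0015 -1.    ]
tool shift units [ 0.003 -0.002  0.016]
[[ 19  14  16  13  18  15  14  10  14  12  15  15  13  16  13  42  84  89
   88  89  89  89  88  88  88  89  88]
 [ 21  18  17  15  12  14  13  78  38  13  14  16  16  15  12  24  74  87
   89  90  90  90  91  89  88  89  89]
 [ 26  23  14  15  20  17  21 108  91  49  19  16  15  14  17  17  57  78
   76  81  88  90  91  90  88  89  90]
 [ 23  17  14  16  21  17  22  82 100 111  58  20  15  14  15  15  48  69
   64  70  87  91  90  90  90  89  90]
 [ 24  16  21  21  16   9  14  16  59 110  60  19  16  16  15  15  41  76
   81  82  88  90  90  90  90  89  90]
 [ 31  16  43  35  16   7  11  15  14  33  19  16  15  14  17  14  31  84
   90  90  89  89  90  89  89  89  89]
 [ 24  21  56  35  10   5   8   9  12   9  14  14  17  14  13  16  30  83
   89  90  89  89  89  89  89  89  90]
 [ 17  31  49  19   9   6   6   7  11  12  15  16  15  14  16  14  31  77
   70  71  80  82  87  89  89
[... 967 characters left out ...]
  80  65  86 107 122
  125 125 121 111  94  88  88  90  89]
 [ 15  15  16  13  15  14  14  14  16  13  32  63  85  88  72  63  90 107
  124 126 126 129 115  98  87  89  90]
 [ 13  15  16  17  15  14  16  14  17  32  67  79  86  88  88  75  69  78
  104 127 127 126 125 103  88  89  90]
 [ 16  17  15  15  19  16  32  35  61  69  86  81  71  86  88  82  78  72
   70 105 117 127 119  91  87  90  89]
 [ 49  50  39  35  60  63  69  62  85  88  89  88  63  66  85  89  89  81
   74  65  89 109  95  87  89  92  85]
 [ 79  78  73  62  85  88  88  68  72  87  89  89  81  52  70  87  87  88
   83  75  70  80  81  88  91  82  71]]
[363.775 299.125] 40 [0.42030761 0.27257608 0.068     ] 110.64138530161647
```

View pics/s3.png

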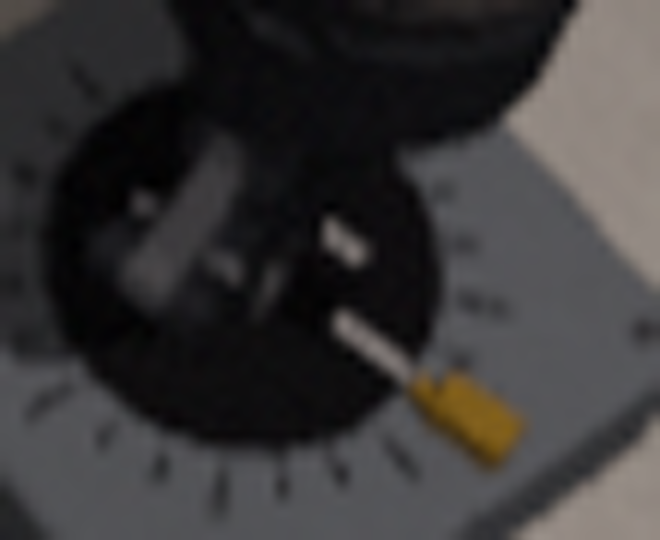

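The pointer line runs straight into the tab pin at crop (340,318)→(415,385). I'll release, lift and check both views with the arm out of the way.

Call:
{"fn": "apply_moves", "kwargs": {"moves": "0.2 0 0 0 0 0 0; 0.2 0 0 0 0 0 0; 0.2 0 0 0 0 0 0; 0.2 0 0 -0.1 0 0 0; 0.2 0 0 -0.25 0 0 0; 0.2 0 0 -0.3 0 0 0; 0.2 0 0 -0.3 0 0 0; 0.2 0 0 -0.3 0 0 0; 0.2 0 0.3 0 0 0 0; 0.2 0 0.3 0 0 0 0; 0.2 0 0.3 0 0 0 0; 0.2 0 0.3 0 0 0 0"}}

```text
t: 7.52
eef_pos: [0.4883, 0.0831, 0.2245]
tool_rot: [-0.0, 0.985, 0.174, 0.0]
contact_force: [0.5, 0.7, -0.1]
gripper_width: 0.396
```

Call:
{"fn": "apply_moves", "kwargs": {"moves": "0.2 0 0.3 0 0 0 0; 1 0 0.2 0 0 0 0; 1 0 0 0 0 0 0; 1 0 0 0 0 0 0; 1 0 0 0 0 0 0"}}

```text
t: 7.93
eef_pos: [0.5083, 0.0288, 0.2239]
tool_rot: [-0.0, 0.985, 0.174, -0.0]
contact_force: [-0.6, 0.1, 0.1]
gripper_width: 0.0
```

Run:
```python
from m import *
need([.4947,-.085,.21])
S=shot("scene"); T=shot("top"); save(S,"s4.png",(325,265,380,310),12); save(T,"t4.png",(160,195,235,265),8)
save(S,"sf4.png"); 
C=np.array([.44,.2203])
def model(p,pts):
    h=cv2.convexHull(np.array([proj(p,q) for q in pts],np.float32)); M=cv2.moments(h); return np.array([M["m10"],M["m01"]])/M["m00"]
def box(th,r0,r1,hw,z0,z1):
    u=np.array([np.cos(th),np.sin(th)]);n=np.array([-u[1],u[0]])
    return [np.r_[C+u*r+n*s,z] for r in(r0,r1) for s in(-hw,hw) for z in(z0,z1)]
for n,p,b in(("S",S,(300,250,390,332)),("T",T,(162,198,232,262))):
    tab,_,_,a=feats(p,b)
    im=p["image"].astype(float); w=np.clip(im[...,0]-im[...,2]-15,0,40); w[:b[1]]=0;w[b[3]:]=0;w[:,:b[0]]=0;w[:,b[2]:]=0
    yy,xx=np.mgrid[0:420,0:560]; tab2=np.array([(w*xx).sum(),(w*yy).sum()])/w.sum()
    th=least_squares(lambda v:model(p,box(v[0],.048+v[1],.066+v[1],.005,.06,.072))-tab2,[1.91,0]).x
    print(n,"tab",tab,tab2,"deg",np.degrees(th[0]),"dr",th[1])
    # pointer: white pix within disc radius .042 of C at z=.066
    V=im.max(2); sat=(im.max(2)-im.min(2))<45
    G=np.array([[atz(p,(x,y),.066)[:2] for x in range(b[0],b[2])] for y in range(b[1],b[3])])-C
    r=np.hypot(G[...,0],G[...,1]); ang=np.arctan2(G[...,1],G[...,0])
    W=np.clip(V-45,0,None)[b[1]:b[3],b[0]:b[2]]*sat[b[1]:b[3],b[0]:b[2]]
    k=(r>.022)&(r<.0395)&(abs(ang-1.91)<.35)&(W>0)
    print("pointer deg",np.degrees((W[k]*ang[k]).sum()/W[k].sum()),"r",(W[k]*r[k]).sum()/W[k].sum(),k.sum())
    # line fit independent of C
    pts=G[k]; ww=W[k]; m=(pts*ww[:,None]).sum(0)/ww.sum(); q=pts-m; e,v=np.linalg.eigh((q*ww[:,None]).T@q); d=v[:,1]; d=d*np.sign(d[1]); print("line dir",np.degrees(np.arctan2(d[1],d[0])))
```

```text
t 7.93 pos [0.5083 0.0288 0.2239] F [-0.6  0.1  0.1] M [ 0.01  0.07 -0.01] w 0.0 q [-0.71  0.24  0.63  1.99 -0.17  0.97  0.35]
yaw 20.05 z [-6.e-04  4.e-04 -1.e+00]
tool shift units [-0.431  0.852  0.115]
S tab [363.775 299.125] [348.85912977 292.88248054] deg 109.43493886998723 dr -0.041035177595913415
pointer deg 112.28848500145305 r 0.031469543928213106 16
line dir 108.74967266208108
T tab [173.93103448 234.27586207] [173.93870968 234.15967742] deg 109.43493886998723 dr -0.00046630147844553
pointer deg 103.54530892265113 r 0.03155902878403904 14
line dir 135.7347137344273
```

View pics/s4.png

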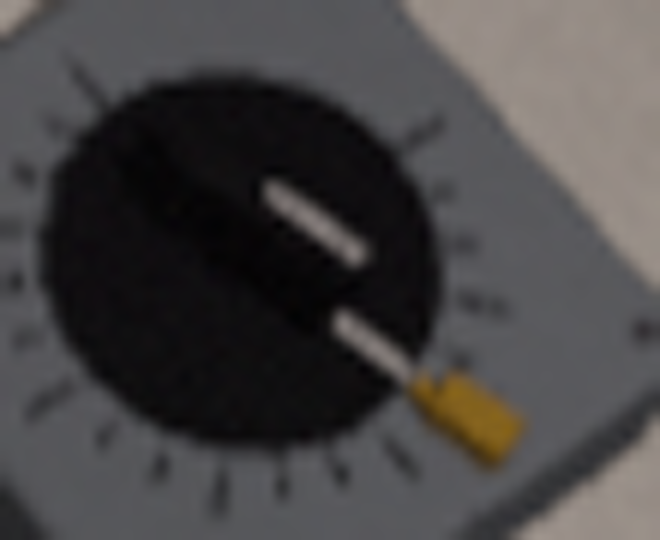

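View pics/t4.png

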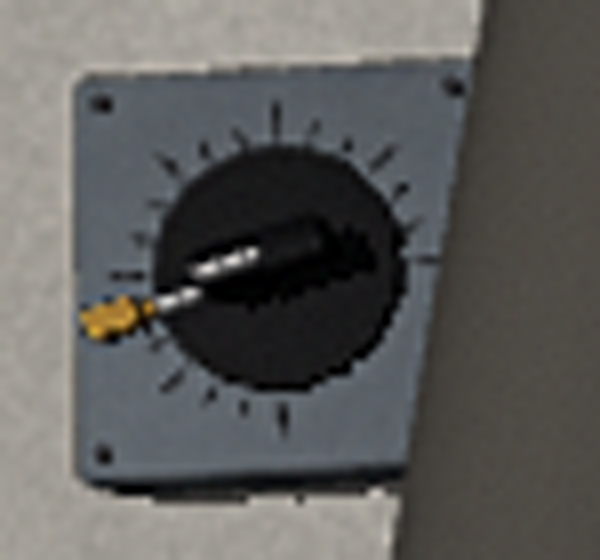

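Both views show the pointer ending at the tab pin: scene crop (410,380), top crop (155,304). My automatic windows caught other bright pixels, so I'll redo the numbers with tight windows and get the press geometry.

Run:
```python
from m import *
S=shot("scene"); T=shot("top"); C=np.array([.44,.2203])
def lin(p,b,z,th):
    V=p["image"].astype(float); w=np.clip(V.max(2)-th,0,None)*((V.max(2)-V.min(2))<35)
    pts=[];ww=[]
    for y in range(b[1],b[3]):
        for x in range(b[0],b[2]):
            if w[y,x]>0: pts.append(atz(p,(x,y),z)[:2]); ww.append(w[y,x])
    pts=np.array(pts);ww=np.array(ww);m=(pts*ww[:,None]).sum(0)/ww.sum();q=pts-m
    e,v=np.linalg.eigh((q*ww[:,None]).T@q);d=v[:,1]*np.sign(v[1,1]); r=m-C
    return "mean",m.round(4),"dir",round(np.degrees(np.arctan2(d[1],d[0])),1),"bearing",round(np.degrees(np.arctan2(r[1],r[0])),1),"r",round(np.hypot(*r),4)
print("S disc",lin(S,(352,290,359,296),.066,40)); print("S bar",lin(S,(346,279,357,288),.1,40))
print("T disc",lin(T,(180,230,186,234),.066,60)); print("T bar",lin(T,(183,226,193,231),.1,60))
def model(p,pts):
    h=cv2.convexHull(np.array([proj(p,q) for q in pts],np.float32)); M=cv2.moments(h); return np.array([M["m10"],M["m01"]])/M["m00"]
def box(C,th,r0,r1,hw,z0,z1):
    u=np.array([np.cos(th),np.sin(th)]);n=np.array([-u[1],u[0]])
    return [np.r_[C+u*r+n*s,z] for r in(r0,r1) for s in(-hw,hw) for z in(z0,z1)]
for n,p,b in(("S",S,(355,290,375,308)),("T",T,(165,228,181,241))):
    im=p["image"].astype(float); m=np.zeros(im.shape[:2]); w=np.clip(im[...,0]-im[...,2]-30,0,40); m[b[1]:b[3],b[0]:b[2]]=w[b[1]:b[3],b[0]:b[2]]
    yy,xx=np.mgrid[0:420,0:560]; c=np.array([(m*xx).sum(),(m*yy).sum()])/m.sum()
    v=least_squares(lambda v:model(p,box(C,v[0],.048+v[1]/100,.066+v[1]/100,.005,.06,.072))-c,[1.9,0]).x
    print(n,"tab",c,np.degrees(v[0]),"dr mm",v[1]*10)
for p in(S,T):
    print([(round(d["score"],2),np.round(d["location"],1)) for k in("dial_pointer","tab_tip") for d in nets.spot_point(p,k)[:3]])
V=T["image"]; save(T,"tp4.png",(285,165,415,265),6); save(S,"sp4.png",(200,110,310,225),6)
```

```text
S disc ('mean', array([0.4281, 0.2494]), 'dir', np.float64(109.0), 'bearing', np.float64(112.2), 'r', np.float64(0.0314))
S bar ('mean', array([0.4352, 0.2304]), 'dir', np.float64(109.2), 'bearing', np.float64(115.6), 'r', np.float64(0.0112))
T disc ('mean', array([0.4294, 0.253 ]), 'dir', np.float64(112.2), 'bearing', np.float64(107.9), 'r', np.float64(0.0344))
T bar ('mean', array([0.4376, 0.2305]), 'dir', np.float64(110.6), 'bearing', np.float64(103.5), 'r', np.float64(0.0105))
S tab [363.71855011 299.07178394] 108.86195512013755 dr mm 0.0
T tab [173.68085106 234.21953578] 108.8619810748564 dr mm 0.0
[(0.78, array([359.7, 296. ])), (0.75, array([463.3, 278.7])), (0.57, array([317.2, 133.8])), (0.66, array([306.7, 389.3])), (0.6, array([467.6, 279.5])), (0.48, array([321.7, 134.3]))]
[(0.86, array([133.9, 332.8])), (0.8, array([366.1, 325.6])), (0.72, array([173.6, 232.8])), (0.57, array([177.3, 233.4])), (0.53, array([127.2, 333.1])), (0.45, array([367. , 322.3]))]
```

View pics/sp4.png

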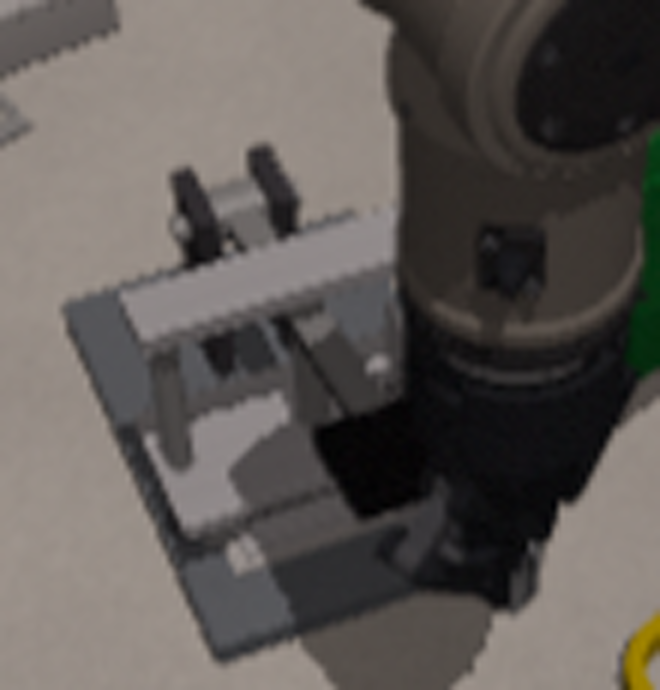

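Within each view, the pointer-to-tab direction matches the pointer line direction to within about 1°: scene 108.6° against 109.0–109.2°, top 111.3° against 110.6–112.2°. The dial is set. Next I'll go above the paddle with the fingers shut.

Call:
{"fn": "apply_moves", "kwargs": {"moves": "1 0 0 0 0 0 0.9; 1 0 0 0 0 0 0.9; 1 0 0 0 0 0 0.9; 1 0 0 0 0 0 0.9; 1 0 0 0 0 0 0.9; 1 0 0 0 0 0 0.9; 1 0 0 0 0 0 0.9; 1 0 0 0 0 0 0.95; 1 0.015 0.28 0 0 0 0; 1 0.015 0.28 0 0 0 0; 1 0.015 0.27 0 0 0 0; 1 0 0 0 0 0 0"}}

```text
t: 9.33
eef_pos: [0.4971, -0.078, 0.2246]
tool_rot: [0.001, 0.997, -0.083, 0.0]
contact_force: [-0.0, -1.1, 0.2]
gripper_width: -0.004
```

Run:
```python
from m import *
need([.498,-.071,.195])
S=shot("scene"); T=shot("top"); save(S,"s5.png",(200,90,320,225),5); save(T,"t5.png",(260,150,420,265),4)
```

```text
t 9.33 pos [ 0.4971 -0.078   0.2246] F [-0.  -1.1  0.2] M [-0.09 -0.04  0.05] w -0.3 q [-0.62  0.24  0.77  2.01 -0.2   0.97  0.09]
yaw -9.47 z [ 7.0e-04 -2.2e-03 -1.0e+00]
tool shift units [-0.002 -0.059  0.247]
```

View pics/s5.png

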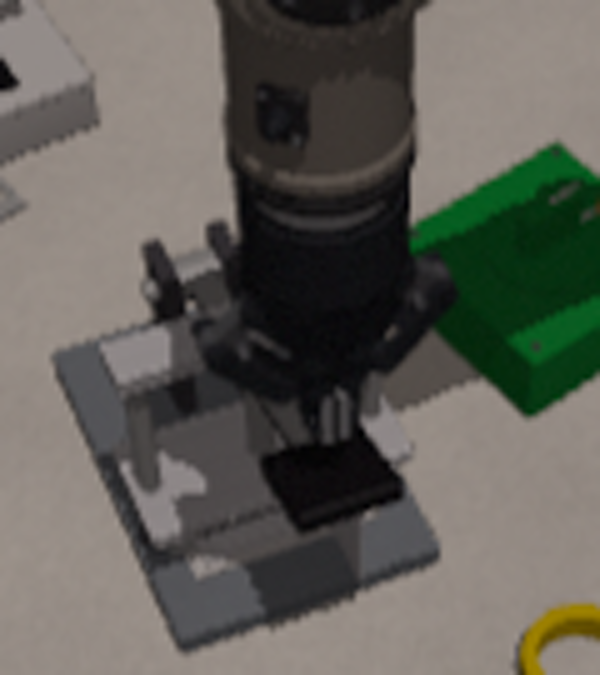

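View pics/t5.png

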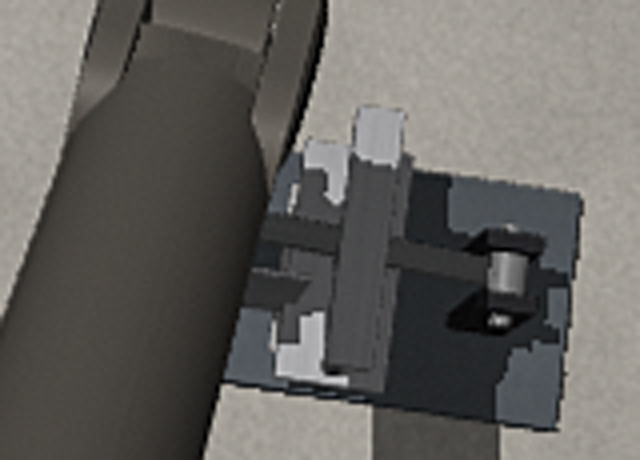

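The shut fingertips are over the paddle: tip at scene crop (335,435), paddle at (330,485). I'll move slightly outward and descend to contact.

Call:
{"fn": "apply_moves", "kwargs": {"moves": "1 0 -0.05 0.1 0 0 0; 1 0 0 0.1 0 0 0; 1 0 0 0.08 0 0 0; 1 0 0 0.04 0 0 0; 1 0 0 0.04 0 0 0; 1 0 0 0 0 0 0; 1 0 0 0 0 0 0"}}

```text
t: 10.02
eef_pos: [0.4996, -0.0651, 0.1812]
tool_rot: [-0.0, 0.997, -0.078, 0.0]
contact_force: [-0.6, 2.0, 4.0]
gripper_width: -0.0
```

Run:
```python
from m import *
need([.498,-.071,.127])
S=shot("scene"); save(S,"s6.png",(200,90,320,225),5)
```

```text
t 10.02 pos [ 0.4996 -0.0651  0.1812] F [-0.6  2.   4. ] M [ 0.5   0.13 -0.01] w -0.0 q [-0.6   0.31  0.73  2.05 -0.27  0.88  0.13]
yaw -8.97 z [ 1.e-04  3.e-04 -1.e+00]
tool shift units [-0.005  0.051  0.451]
```

View pics/s6.png

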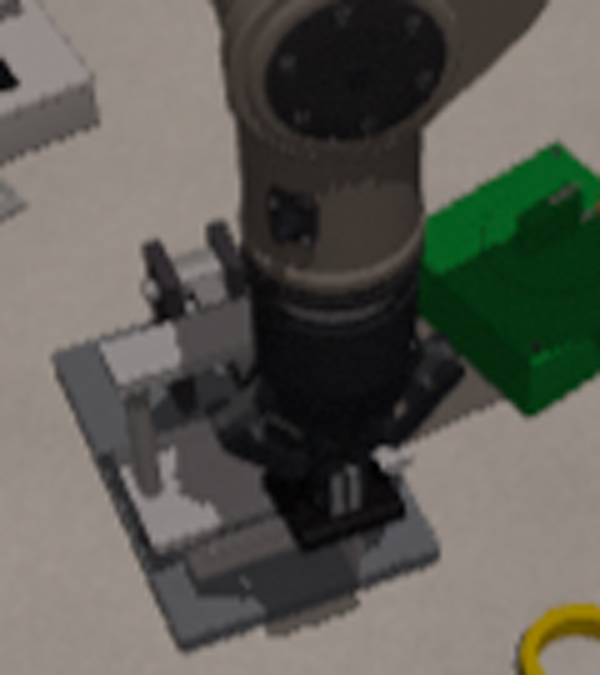

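Contact is made (4 N), with the tip on the outer half of the paddle. I'll press most of the way gently.

Call:
{"fn": "apply_moves", "kwargs": {"moves": "1 0 0 0.06 0 0 0; 1 0 0 0.06 0 0 0; 1 0 0 0.06 0 0 0; 1 0 0 0.06 0 0 0; 1 0 0 0.06 0 0 0; 1 0 0 0.04 0 0 0; 1 0 0 0 0 0 0; 1 0 0 0 0 0 0; 1 0 0 0 0 0 0"}}

```text
t: 10.82
eef_pos: [0.5005, -0.0644, 0.141]
tool_rot: [-0.001, 0.997, -0.078, 0.001]
contact_force: [-0.2, 5.6, 6.6]
gripper_width: 0.003
```

Run:
```python
from m import *
need([.498,-.071,.127])
S=shot("scene"); save(S,"s7.png",(200,90,320,225),5)
```

```text
t 10.82 pos [ 0.5005 -0.0644  0.141 ] F [-0.2  5.6  6.6] M [ 1.13 -0.02 -0.01] w 0.3 q [-0.55  0.37  0.69  2.08 -0.34  0.79  0.19]
yaw -8.95 z [ 0.002   0.0015 -1.    ]
tool shift units [-0.012  0.058  0.117]
```

View pics/s7.png

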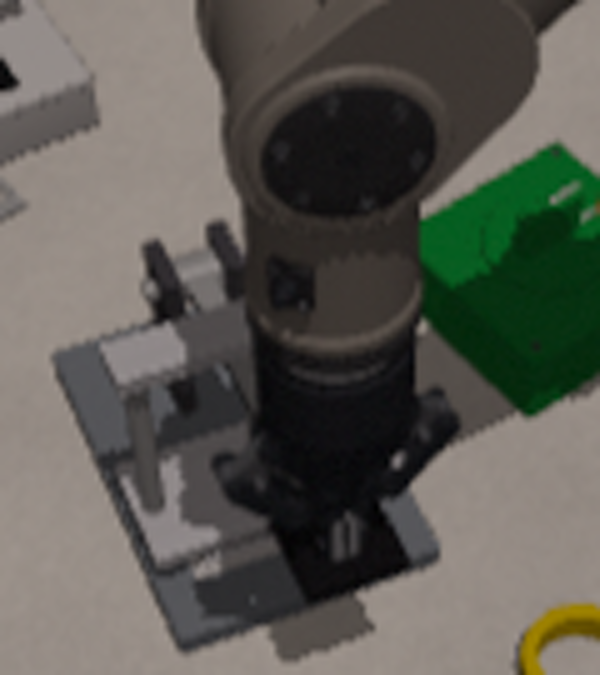

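Call:
{"fn": "apply_moves", "kwargs": {"moves": "1 0 0 0.03 0 0 0; 1 0 0 0.03 0 0 0; 1 0 0 0.03 0 0 0; 1 0 0 0.02 0 0 0; 1 0 0 0 0 0 0; 1 0 0 0 0 0 0; 1 0 0 0 0 0 0"}}

```text
t: 11.45
eef_pos: [0.5006, -0.0637, 0.1279]
tool_rot: [-0.001, 0.997, -0.078, 0.001]
contact_force: [-0.6, 5.7, 8.0]
gripper_width: 0.005
```

Run:
```python
from m import *
need([.498,-.071,.127])
S=shot("scene"); T=shot("top"); save(S,"s8.png",(235,150,300,215),10); save(T,"t8.png",(270,165,400,245),6)
for p in(S,T):
  for k in("paddle_top","level_mark"): print(k,[(round(d["score"],2),np.round(d["location"],1)) for d in nets.spot_point(p,k)[:2]])
print("pred paddle",proj(S,[.4975,-.073,.127]))
```

```text
t 11.45 pos [ 0.5006 -0.0637  0.1279] F [-0.6  5.7  8. ] M [ 1.45 -0.03 -0.03] w 0.4 q [-0.54  0.4   0.68  2.09 -0.36  0.77  0.2 ]
yaw -8.92 z [ 0.0021  0.0024 -1.    ]
tool shift units [-0.012  0.063  0.008]
paddle_top [(0.93, array([269.4, 196.1])), (0.26, array([341.8, 295.8]))]
level_mark [(0.95, array([267.8, 182.4]))]
paddle_top [(0.56, array([305.6, 205.7]))]
level_mark [(0.93, array([327. , 217.2]))]
pred paddle [266.60706004 198.73142081]
```

View pics/s8.png

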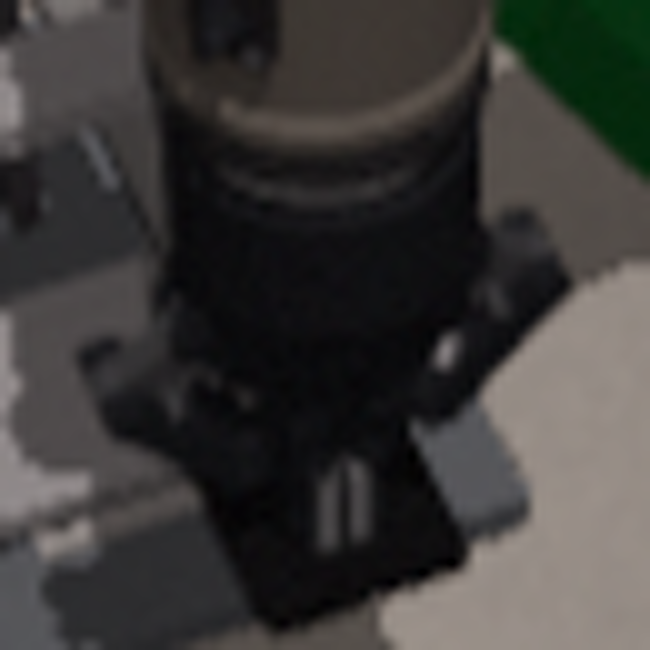

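View pics/t8.png

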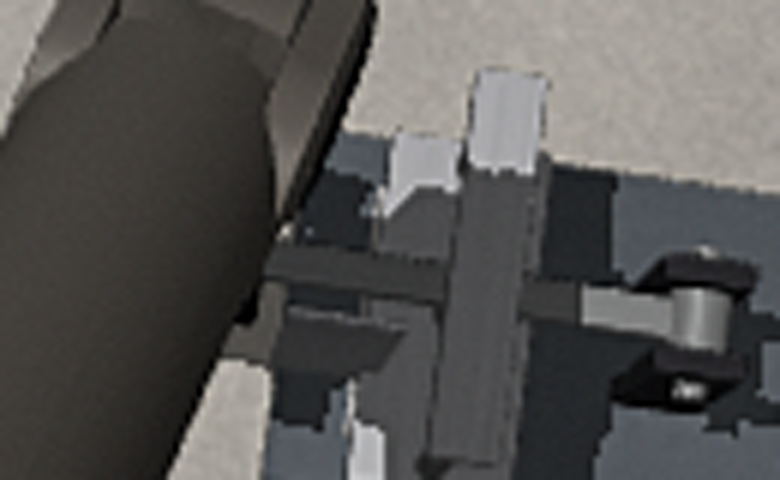

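Call:
{"fn": "apply_moves", "kwargs": {"moves": "1 0 0 0.007 0 0 0; 1 0 0 0 0 0 0; 1 0 0 0 0 0 0; 1 0 0 0 0 0 0; 1 0 0 0 0 0 0; 1 0 0 0 0 0 0"}}

```text
t: 12.25
eef_pos: [0.5007, -0.0637, 0.1272]
tool_rot: [-0.001, 0.997, -0.078, 0.001]
contact_force: [-0.1, 7.1, 8.5]
gripper_width: 0.0
```

Run:
```python
from m import *
need([.498,-.071,.127])
S=shot("scene"); save(S,"s9.png",(235,110,405,320),3); save(S,"s9b.png",(235,150,300,215),10)
u=np.array([.156,.988]); v=np.array([.988,-.156])
for C in ([.4975,-.071],[.4965,-.0765]):
  for z in(.120,.127,.134):
    a=proj(S,np.r_[np.array(C)+.03*u-.03*v,z]); b=proj(S,np.r_[np.array(C)+.03*u+.03*v,z])
    print(C,z,(a-[235,150])*10,(b-[235,150])*10)
```

```text
t 12.25 pos [ 0.5007 -0.0637  0.1272] F [-0.1  7.1  8.5] M [ 1.47  0.06 -0.05] w 0.0 q [-0.54  0.4   0.67  2.09 -0.36  0.77  0.21]
yaw -8.92 z [ 0.0022  0.0024 -1.    ]
tool shift units [-0.012  0.063  0.001]
[0.4975, -0.071] 0.12 [464.49870742 559.69074592] [254.5895575  628.73945308]
[0.4975, -0.071] 0.127 [464.87947718 545.29320883] [253.76362353 614.57873548]
[0.4975, -0.071] 0.134 [465.2646165  530.73045206] [252.92810455 600.25368214]
[0.4965, -0.0765] 0.12 [457.18780361 543.36244131] [247.76611926 612.04240316]
[0.4965, -0.0765] 0.127 [457.52595055 528.91080523] [246.90317876 597.82421436]
[0.4965, -0.0765] 0.134 [457.86796739 514.29377818] [246.03025125 583.44147517]
```

View pics/s9.png

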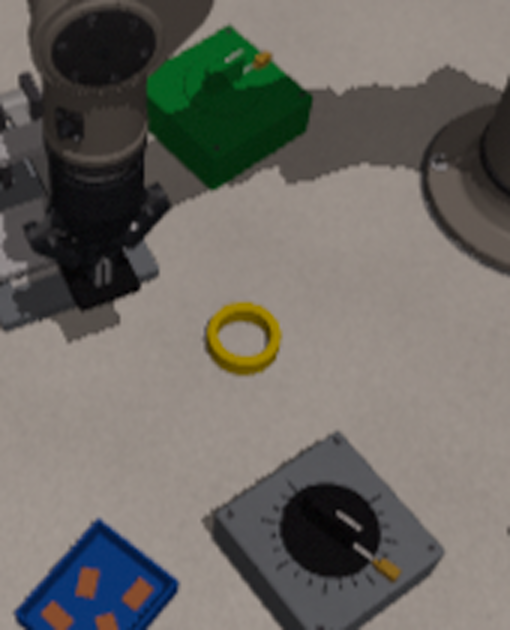

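The paddle's front corner was predicted at crop (465,545) for level and is seen at about (467,548). TCP z is 127.2 mm against 127 mm for level, with an upward force of 8.5 N. The dial is still on its tab. I'm handing in while holding the lever down.

Run:
```python
from h import *
print(bot.hand_in()); need(None)
```

```text
the job is handed in; nothing more can be done
None
the job is handed in; nothing more can be done
```

I turned the grey timer's dial to its brass tab with the lever still up. I then pressed the paddle to level and handed the job in at about 12.3 s with the arm still holding it there. No verdict is reported, so these are my own last checks:

- **Dial:** it was turned about 56° clockwise by its grip bar. In both camera views the pointer ends at the tab's pin, agreeing to about 1°. The tab's position in the scene picture did not change between the first view and the turned dial.
- **Lever:** the fingertips on the paddle were at 127.2 mm, and level is 127 mm. They measured 8.5 N upward, close to the roughly 9 N expected at level. The paddle's front corner also appeared within a few tenths of a pixel of where level would put it. It never went past level.
- **Other objects:** I did not touch anything else. The tape, tray and green look-alike looked undisturbed in the last picture, but I did not measure them.

Some checks failed or fell short:
- **Discarded fits:** two automatic fits of the pointer and tab angles gave unusable numbers, because stray bright pixels got in and the tab model did not converge. I used tighter windows and the pictures instead.
- **Level mark not seen directly:** the gripper hid the lever's side, so I could not compare it with the level mark. Level rests on height, force and the paddle's corner.
- **Sideways force:** the fingertips also felt about 7 N sideways, most likely friction from the paddle sliding on its arc.

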